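# Pack the order tote and open the insert jar for checking

### The arm

A 7-joint arm with a two-finger parallel gripper is mounted at the origin on the work surface. World frame = base frame: x ahead of the robot, y to its left, z up, the work surface at z = 0. Lengths are in mm, angles in rad, forces in N, time in s.
With the tool pointing down it reaches from about 400 to 875 mm from the base axis. Payload 19.3 kg.
Tool frame: the origin (TCP) lies at the very end of the fingers, on their centre line; the grasp point (between the pads) lies 19 mm behind it (grip_point_offset is the z of the grasp point in the tool frame, in mm); z points along the fingers, y is the line along which they close (so a half turn about z gives the same grasp; the last joint's range is limited). The gripper opens to 85 mm and grips with 20 to 120 N. Pads are 22 mm wide; open, the fingers measure 114 mm over their backs; the gripper's body (76 mm by 85 mm) begins 54 mm behind the grasp point. The pads swing forward as they close: fully open they stand 13 mm farther back than shut.
Start: joints at [-1.308, 0.521, -0.036, 1.599, 0.021, 1.021, -0.113], TCP at [204.2, 590.692, 231.291] pointing down, gripper open.
Joint ranges: [-2.91, 2.91], [-0.3, 2.13], [-1.5, 1.42], [0.17, 2.43], [-1.26, 4.41], [0.16, 1.93], [-2.52, 2.52]. Speed limits (rad/s): [1.89, 1.89, 2.39, 2.39, 3.01, 3.01, 3.01].

### API

Orientations are given as a 3x3 rotation matrix whose columns are the frame's x, y, z axes.
In Python, from workcell import movep, movel, goto_joints, open_gripper, clamp, wait, inverse_kinematics, read_state, camera, PlanningError, finish_job, grip_point_offset gives the robot as it stands. Calls block until the motion is done:
- movep(position, orientation): joint-space move of the TCP to a pose.
- movel(position, frame=None, max_speed=150, guard=None): straight line of the TCP; frame=None keeps the orientation; max_speed is the mean speed in mm/s. With guard (N) it stops when the force on the tool has changed by that much, and returns True; else False.
- goto_joints(angles): joint-space move.
- open_gripper() and clamp(): open the fingers fully, or close them until they stop; the grip force is fixed at half the most.
- wait(seconds).
- inverse_kinematics(position, orientation): joint angles nearest the present ones, or None.
- read_state(): the state.
- camera(name): name is "side" or "top" or "wrist"; returns a dict with "image" (480x640x3 uint8, blue, green, red), "range_z" (480x640 float32, mm along the optical axis (not along the pixel's ray), 0 where there is no reading), "fx", "fy", "cx", "cy" (pixels), "dist_coeffs" ([k1, k2, p1, p2, k3] as OpenCV has them; the pictures are not rectified), "cam_to_world" (4x4, takes a point from camera to world coordinates). Camera axes: x right, y up, looking along -z (the intrinsics and any distortion apply to the point x, -y, -z); pixel columns grow to the right and rows downward; lengths in mm; the calibration is good to about 2 mm. A picture is of the moment at which its call begins.
A pose or a line that the arm cannot do raises PlanningError and nothing moves.
- finish_job(): hands the job in; it is judged then, once.
The state is a dict: "time": time; "qpos": joint angles; "qvel": joint speeds; "joint_efforts": joint torques, N m; "eef_pos": TCP position; "tool_rot": TCP orientation; "ft_force": force on the tool from outside, world axes, zero at the start; "torque": the same for the moment, N m; "finger_gap": finger opening in mm; "gripper_force": force on a finger pad.
Only numpy, scipy, OpenCV 4.12 (cv2) and the standard library are available. Lean on these libraries where they do the work, as an engineer would, in place of code of your own. Each camera call takes 0.05 s, during which the arm holds its last target. There are 200 camera calls.

### The job

Finish packing the divided blue tote: stand the tall plastic tool case and the square screw-cap jar, both upright as they stand now, side by side on the floor of its one empty bay, cap still on, so that the case wedges the jar and keeps it from turning. With the jar braced there, unscrew its tight cap just until the threads let go, and finish while still holding the cap in the gripper, level and just above the open mouth (clear of it by one or two centimetres) so that the inserts can be checked. Do not knock the jar over, and leave everything else on the bench and in the tote where it is.

Things in the scene. Friction and masses are not known exactly. Their poses are not given: they have to be found in the camera images.
- tote: blue plastic tote, fixed to the bench, 200 (x) x 300 (y) x 55 high outside, origin at the centre of its underside. Walls, floor and dividers 4 thick; dividers 47 high. Dividers make two rows along x of three bays along y, each 94 (x) x 94.7 (y) inside; the other five bays hold things no higher than 45 above the bench. A thin lip runs 12 outside the rim.
- bay (a point): centre of the floor (4 above the bench) of the empty bay, the middle one of the row nearer the robot; axes as the tote's. Case 25 thick and jar 62 square side by side leave about 7 to spare; the jar alone would turn freely in the bay.
- case: plastic tool case standing on its long narrow edge on the bench: 86 (x) long, 25 (y) thick, 82 (z) high, about 0.14 kg; origin at the centre of its underside. It may face either way in the bay. Gripped from above across its thickness near the top, the fingers clear the tote's walls.
- jar: square jar of cutting inserts, about 0.4 kg, standing on the bench: body 62 x 62 x 80 high with a slight bevel at the foot, above it a round neck 46 across whose mouth is 100 above the underside; origin at the centre of the underside, z up, x and y square to its sides.
- cap: round black ribbed screw cap on the jar, 61 across, 22 high; origin at the centre of its lower rim, about 84 above the jar's underside (cap top at 106), z up. The jar may be carried by its cap. It is tight: about 0.5 N m at first, as a sprung liner presses on the mouth's rim; an unbraced jar turns with it.
- mouth (a point): centre of the jar's mouth, 100 above its underside. Three short thread starts: the cap unscrews counter-clockwise seen from above, rising about 2 while turning; turned 66 to 85 degrees relative to the jar it always lifts straight off (the threads let go at 54 to 64), then it meets a stop. Wedged by the case, the jar itself gives 3 to 8 degrees before it is held.
- wallet: flat plastic box 60 x 80 x 28 already in a bay of the tote (leave alone; origin under its centre)
- collet_nut: steel ring nut, 65 across, 22 high, in a bay of the tote (leave alone; origin under its centre)
- gauge_tin: flat round aluminium tin, 62 across, 36 high, in a bay of the tote (leave alone; origin under its centre)
- plug: steel flanged plug, 68 across, 40 high, in a bay of the tote (leave alone; origin under its centre)
- long_case: plastic case 80 x 44 x 30 in a bay of the tote (leave alone; origin under its centre)
- flat_case: plastic case 100 x 50 x 20 lying flat on the bench (leave alone; origin under its centre)
- round_tin: round plastic tub 54 across and 40 high on the bench (leave alone; origin under its centre)
- bottle: green bottle, 64 across, 190 high, standing on the bench (leave alone; origin under its centre)
Things that resemble listed ones, but are neither listed nor needed, are in the scene too. Leave any orange or pink look-alike of the cap alone.

How it is judged (in metres and radians):
On the way:
1. case and jar stand side by side on the floor of the empty bay, the cap still screwed on (x of jar in the frame of bay between -0.02 and 0.02 m and y of jar in the frame of bay between -0.02 and 0.02 m and z of jar in the frame of bay between -0.004 and 0.006 m and angle between jar's own z axis and vertical below 0.1 rad and x of case in the frame of bay between -0.04 and 0.04 m and y of case in the frame of bay between -0.04 and 0.04 m and z of case in the frame of bay between -0.004 and 0.006 m and angle between case's own z axis and vertical below 0.15 rad and z of cap in the frame of jar below 0.086 m), for 0.2 s.
At the end, for the whole second after the job is handed in: Jar (20 mm of bay middle, 6 deg of upright) and case (40 mm, 9 deg) stand on the bay floor; the fingers alone hold the cap, still, lower rim 3 to 35 mm above the mouth, within 12 mm of the jar axis each way, 9 deg of level, touching neither jar nor case; fingers off the jar (x of jar in the frame of bay between -0.02 and 0.02 m and y of jar in the frame of bay between -0.02 and 0.02 m and z of jar in the frame of bay between -0.004 and 0.006 m and angle between jar's own z axis and vertical below 0.1 rad and x of case in the frame of bay between -0.04 and 0.04 m and y of case in the frame of bay between -0.04 and 0.04 m and z of case in the frame of bay between -0.004 and 0.006 m and angle between each of case, cap's own z axis and vertical below 0.15 rad and x of cap in the frame of jar between -0.012 and 0.012 m and y of cap in the frame of jar between -0.012 and 0.012 m and z of cap in the frame of jar between 0.103 and 0.135 m and contact force between the fingers and cap above 3 N and contact force between each of cap, the fingers and jar below 0.3 N and contact force between cap and case below 0.3 N and linear speed of each of cap, jar below 0.02 m/s); the arm keeps its last pose, push and grip.
It fails at once if the jar is tipped over (more than 40 degrees) (angle between jar's own z axis and vertical above 0.7 rad).
It fails at once if a thing already packed in the tote is moved more than 30 mm (distance of any of wallet, collet_nut, gauge_tin, plug, long_case from where it was at the start of the episode above 0.03 m).
It fails at once if another thing on the bench is moved more than 30 mm (distance of any of flat_case, round_tin, bottle from where it was at the start of the episode above 0.03 m).
It also fails if it takes over 64 s, if anything falls off the work surface, if the arm or the gripper's body presses on something with over 40 N, if the wrist force passes 120 N, or if a joint passes its speed limit or range.

## Working session

There is one attempt and no reset: what is moved stays moved. The work goes in short steps, each a Python script; the robot and the scene stay as the last script left them, time stands still between calls to the robot, and variables do not carry over. Pictures are saved under pics/ and viewed, at most 10 in all, crops included, and the job is handed in when it is done.

```bash
mkdir -p pics; ls; python3 - <<'E'
from workcell import *
import cv2,numpy as np,pickle
ims=[]
for n in ["top","side"]:
    c=camera(n); pickle.dump(c,open(f"{n}0.pkl","wb")); ims.append(c)
    cv2.imwrite(f"pics/{n}0.png",c["image"])
    print(n,c["fx"],c["cx"],c["cy"],c["dist_coeffs"],np.round(c["cam_to_world"],3).tolist(),(c["range_z"]>0).mean())
s=read_state(); print(s["time"],s["tool_rot"],s["eef_pos"],grip_point_offset)
E
```

```text
pics
top 619.4655159146511 314.164330427023 243.67744087425967 [-0.01275225  0.          0.          0.          0.        ] [[0.002, 0.997, -0.072, 498.057], [-1.0, 0.002, -0.008, 86.286], [-0.008, 0.072, 0.997, 1262.149], [0.0, 0.0, 0.0, 1.0]] 0.9960514322916667
side 566.1963611787819 317.6730020363889 249.19197134224711 [0.01242137 0.         0.         0.         0.        ] [[0.773, 0.453, -0.444, 118.203], [-0.634, 0.537, -0.556, -477.131], [-0.013, 0.712, 0.703, 815.108], [0.0, 0.0, 0.0, 1.0]] 0.9960384114583334
0.1 [[-9.45130121e-01  3.26694013e-01 -2.77549565e-04]
 [ 3.26694123e-01  9.45129565e-01 -1.02780062e-03]
 [-7.34560100e-05 -1.06207914e-03 -9.99999433e-01]] [204.10768    590.40804056 230.76967553] -18.700000000000003
```

View pics/top0.png

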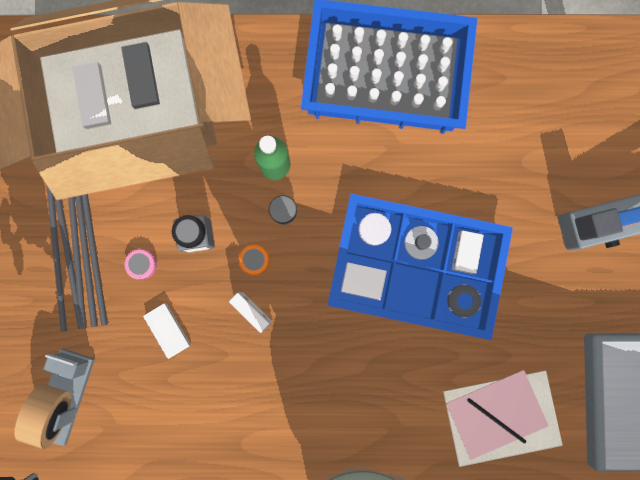

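View pics/side0.png

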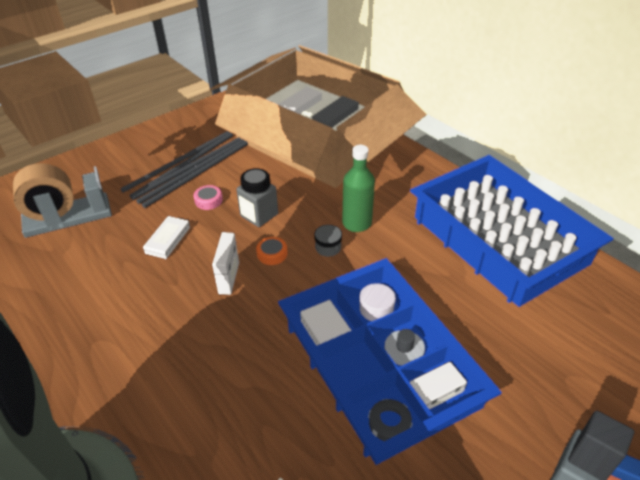

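The top view shows the jar and its black cap at (190,232), the case on edge at about (250,312), the tote centred at about (421,266) and the empty bay at about (411,289). The side view shows the same things: cap (256,180), case (227,262), bay about (360,370).

```bash
cat > h.py <<'E'
import numpy as np,cv2
def cloud(c):
    v,u=np.mgrid[0:480,0:640]
    K=np.array([[c["fx"],0,c["cx"]],[0,c["fy"],c["cy"]],[0,0,1]])
    n=cv2.undistortPoints(np.stack([u,v],-1).reshape(-1,1,2).astype(np.float32),K,np.array(c["dist_coeffs"])).reshape(480,640,2)
    z=c["range_z"].astype(float); M=np.array(c["cam_to_world"])
    P=np.stack([n[...,0]*z,-n[...,1]*z,-z],-1)@M[:3,:3].T+M[:3,3]
    P[z<=0]=np.nan
    return P
def pix(c,p):
    M=np.linalg.inv(c["cam_to_world"]); q=M[:3,:3]@np.array(p,float)+M[:3,3]
    K=np.array([[c["fx"],0,c["cx"]],[0,c["fy"],c["cy"]],[0,0,1]])
    return cv2.projectPoints(np.array([[[q[0],-q[1],-q[2]]]]),np.zeros(3),np.zeros(3),K,np.array(c["dist_coeffs"]))[0].ravel()
def near(P,xy,r,z0,z1):
    with np.errstate(invalid="ignore"):
        return (np.hypot(P[...,0]-xy[0],P[...,1]-xy[1])<r)&(P[...,2]>z0)&(P[...,2]<z1)
def rect(pts):
    (c,s,a)=cv2.minAreaRect(pts[:,:2].astype(np.float32))
    return np.round(c,1),np.round(s,1),round(a,2)
E
python3 - <<'E'
from h import *; import pickle
C={n:pickle.load(open(n+"0.pkl","rb")) for n in("top","side")}
P={n:cloud(C[n]) for n in C}
T=P["top"]
jc=T[232,190]; cc=T[312,250]; tc=T[266,421]; print("seed",jc,cc,tc)
for n in P:
    Q=P[n]; hsv=cv2.cvtColor(C[n]["image"],cv2.COLOR_BGR2HSV)
    m=near(Q,jc,50,95,118); q=Q[m]; print(n,"cap",len(q),np.nanmedian(q,0),cv2.minEnclosingCircle(q[:,:2].astype(np.float32)))
    for z0,z1 in((72,95),(30,95)):
        m=near(Q,cc,70,z0,z1); q=Q[m]; print(" case",z0,len(q),q.mean(0),rect(q))
    m=near(Q,jc,60,60,90); q=Q[m]; print(" jarshoulder",len(q),rect(q))
    blue=(abs(hsv[...,0].astype(int)-110)<15)&(hsv[...,1]>140)
    m=near(Q,tc,230,50,64)&blue; q=Q[m]; print(" rim",len(q),np.median(q[:,2]),rect(q))
    m=near(Q,tc,30,38,52)&blue; q=Q[m]; print(" div",len(q),np.median(q[:,2]) if len(q) else 0)
    m=near(Q,T[289,411],30,-10,20); q=Q[m]; print(" floor",len(q),np.median(q,0))
    m=near(Q,(jc[:2]+cc[:2])/2,30,-20,20); print(" table",np.median(Q[m],0) if m.any() else 0)
E
```

```text
seed [602.74068879 327.98256432 109.15198986] [452.89703134 217.41887421  78.68506518] [ 542.30734532 -113.91287932   44.9941318 ]
top cap 855 [604.96959175 332.24907609 106.93241532] ((605.6200561523438, 333.252197265625), 31.271656036376953)
 case 72 611 [452.84310336 218.52689265  82.04155816] (array([453.5, 219.1]), array([86.4, 25.4]), 45.92)
 case 30 719 [453.94589418 217.05946549  77.55937072] (array([453.7, 218.9]), array([86.4, 25.9]), 45.92)
 jarshoulder 272 (array([605.4, 333.1]), array([62.2, 63.1]), 8.02)
 rim 4397 55.26662140158419 (array([ 542.6, -110.8]), array([323.3, 223.7]), 78.24)
 div 72 47.05423440291713
 floor 689 [497.20793383 -99.39889414   4.15045025]
 table [5.26884674e+02 2.72469870e+02 3.36931727e-01]
side cap 513 [598.92947118 327.61004096 104.76886302] ((601.283447265625, 332.1846008300781), 32.06647491455078)
 case 72 506 [447.98977918 215.19831997  79.7696339 ] (array([450.2, 218.8]), array([90. , 27.3]), 46.87)
 case 30 915 [444.39959762 208.1604786   67.06773025] (array([450. , 218.6]), array([90.4, 27.3]), 46.87)
 jarshoulder 471 (array([600.7, 331.7]), array([61.1, 65.7]), 8.83)
 rim 5778 53.95869642549587 (array([ 540. , -110.2]), array([326.5, 226.4]), 78.15)
 div 134 45.0957954749814
 floor 846 [497.12782698 -99.33509081   3.09118353]
 table [527.79460764 272.59868694  -1.43451398]
```

```bash
cat >> h.py <<'E'
def R(deg):
    a=np.radians(deg); y=np.array([np.cos(a),np.sin(a),0]); z=np.array([0,0,-1.]); return np.column_stack([np.cross(y,z),y,z])
E
python3 - <<'E'
from workcell import *; from h import *
def s(n,p,ys):
    print(n)
    for y in ys:
        q=inverse_kinematics(p,R(y)); print("  ",y,None if q is None else np.round(q,2))
s("case",[452,219,64],(136,-44))
s("caseput",[493,-100,68],(78.2,-101.8))
s("jar",[603,332,80],range(-160,200,40))
s("jarput",[493,-100,84],range(-160,200,40))
q=inverse_kinematics([452,219,250],R(136) if inverse_kinematics([452,219,64],R(136)) is not None else R(-44))
movep([452-30,219-30,260],R(136) if q is not None else R(-44))
import pickle
c=camera("wrist"); pickle.dump(c,open("w1.pkl","wb")); cv2.imwrite("pics/w1.png",c["image"])
print(np.round(c["cam_to_world"],2),read_state()["time"],read_state()["qpos"])
P=cloud(c); m=near(P,[452,219],75,70,95); q=P[m]
print("case",len(q),np.median(q[:,2]),rect(q)) if len(q) else 0
E
```

```text
case
   136 [-0.41  0.6  -0.21  2.04  0.23  0.53  1.59]
   -44 [-0.84  0.63  0.37  2.06 -0.44  0.53 -0.92]
caseput
   78.2 [-0.    0.59  0.11  2.05 -0.13  0.51  1.57]
   -101.8 [-0.22  0.63  0.41  2.06 -0.48  0.54 -1.24]
jar
   -160 [ 0.06  1.15 -1.28  1.48  1.12  1.34  2.18]
   -120 [-1.18  1.21  1.22  1.56 -1.18  1.25 -1.84]
   -80 [-0.92  0.88  0.56  1.55 -0.56  0.88 -1.55]
   -40 [-0.82  0.83  0.39  1.54 -0.39  0.85 -0.99]
   0 [-0.73  0.81  0.24  1.53 -0.23  0.83 -0.41]
   40 [-0.66  0.8   0.11  1.53 -0.11  0.82  0.19]
   80 [-0.58  0.79 -0.02  1.52  0.02  0.83  0.79]
   120 [-0.49  0.79 -0.17  1.52  0.16  0.84  1.38]
   160 [-0.38  0.81 -0.34  1.51  0.32  0.88  1.96]
jarput
   -160 [-0.66  1.03  1.22  2.07 -1.2   1.04 -1.58]
   -120 [-0.58  0.85  1.01  2.07 -1.03  0.84 -1.04]
   -80 [-0.29  0.62  0.51  2.05 -0.53  0.59 -0.8 ]
   -40 [-0.23  0.6   0.43  2.05 -0.45  0.58 -0.19]
   0 [-0.17  0.59  0.34  2.05 -0.35  0.56  0.42]
   40 [-0.1   0.57  0.24  2.04 -0.25  0.55  1.02]
   80 [-0.04  0.56  0.16  2.04 -0.16  0.55  1.63]
   120 [ 0.09  0.56 -0.01  2.03  0.01  0.55  2.16]
   160 [-0.66  1.03  1.22  2.07 -1.2   1.04 -2.28]
[[-7.2000e-01 -6.6000e-01 -2.3000e-01  3.6310e+02]
 [ 7.0000e-01 -6.8000e-01 -2.4000e-01  1.2901e+02]
 [-0.0000e+00 -3.3000e-01  9.4000e-01  4.0348e+02]
 [ 0.0000e+00  0.0000e+00  0.0000e+00  1.0000e+00]] 1.8833 [-0.4644976   0.2294479  -0.10208623  1.97152217  0.02846022  0.94198386
  1.79344559]
case 2146 82.71385902463138 (array([451.4, 219.8]), array([85.4, 24.9]), 46.01)
```

```bash
python3 - <<'E'
from workcell import *; from h import *; import pickle
movep([451.4,219.6,120],R(136)); print(movel([451.4,219.6,60],max_speed=100,guard=15))
clamp(); s=read_state(); print(s["finger_gap"],s["gripper_force"],s["eef_pos"],s["time"])
movel([451.4,219.6,170],max_speed=200)
movep([420,-95,290],R(78.2))
c=camera("wrist"); pickle.dump(c,open("w2.pkl","wb")); cv2.imwrite("pics/w2.png",c["image"])
s=read_state();print(s["finger_gap"],s["ft_force"],s["time"])
E
```

```text
False
24.13015367022188 59.69537794589996 [451.50980462 219.69232558  60.37436544] 3.8667
24.113565511687963 [-0.3303757   0.30538865 -0.4878316 ] 5.8917
```

View pics/w2.png

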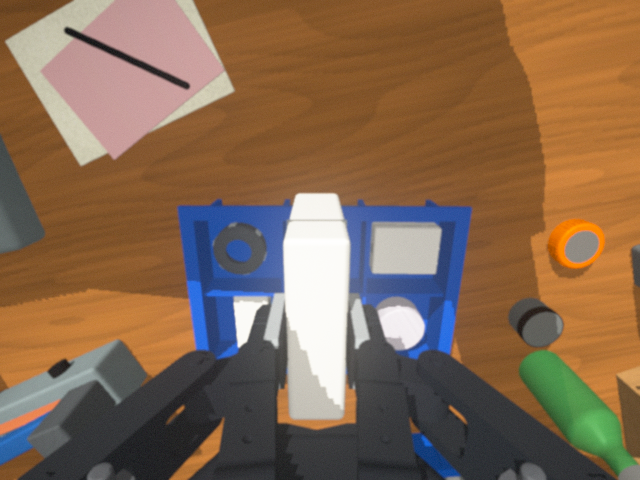

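The wrist view shows the case gripped squarely. The tote's near rim runs along rows 207–215 from column 180 to 470. The empty bay is behind the case at about (316,250).

```bash
python3 - <<'E'
from h import *; import pickle
for f in("w2","top0","side0"):
    c=pickle.load(open(f+".pkl","rb")); P=cloud(c); hsv=cv2.cvtColor(c["image"],cv2.COLOR_BGR2HSV)
    blue=(abs(hsv[...,0].astype(int)-110)<15)&(hsv[...,1]>140)
    q=P[near(P,[541,-110],230,49,62)&blue]
    a=np.radians(-11.8); ex=np.array([np.cos(a),np.sin(a)]); ey=np.array([-ex[1],ex[0]])
    L=np.c_[(q[:,:2]-[541.5,-110.5])@ex,(q[:,:2]-[541.5,-110.5])@ey]
    # near outer edge: min x per y-bin -> line fit
    b=np.round(L[:,1]/8); e=np.array([[k*8,L[b==k,0].min()] for k in np.unique(b) if abs(k*8)<140])
    k,x0=np.polyfit(e[:,0],e[:,1],1)
    b=np.round(L[:,0]/8); w=np.array([[L[b==k,1].min(),L[b==k,1].max()] for k in np.unique(b) if -90<k*8<40])
    print(f,"z",np.median(q[:,2]),"near edge x",x0,"(want -112) slope deg",np.degrees(k),"y edges",np.median(w,0),"(+-162)")
    # dividers beside the bay, z 42-49
    d=P[near(P,[541,-110],230,42,49)&blue]; L=np.c_[(d[:,:2]-[541.5,-110.5])@ex,(d[:,:2]-[541.5,-110.5])@ey]
    L=L[(L[:,0]>-85)&(L[:,0]<-15)]
    for s in(-49,49):
        y=L[abs(L[:,1]-s)<10,1]; print("   div",s,len(y),np.median(y) if len(y) else 0, (y.min(),y.max()) if len(y) else 0)
E
```

```text
w2 z 55.900750345378185 near edge x -111.6431364886989 (want -112) slope deg 0.05798839772407942 y edges [-160.41099382  161.40201749] (+-162)
   div -49 7 -49.702392749919994 (np.float64(-50.39494293874669), np.float64(-48.52974337499742))
   div 49 16 50.777039757286516 (np.float64(49.485374019897684), np.float64(52.01275798557919))
top0 z 55.128899791943354 near edge x -110.29825162596524 (want -112) slope deg -0.002259181293075096 y edges [-160.9709131   161.22057071] (+-162)
   div -49 66 -49.69374494537185 (np.float64(-52.5855529571376), np.float64(-46.97979099205765))
   div 49 63 49.35414237184735 (np.float64(46.80379947614545), np.float64(51.23888821965713))
side0 z 53.916071047520404 near edge x -114.04803282858457 (want -112) slope deg -0.0008108906229377696 y edges [-162.37384316  160.44882325] (+-162)
   div -49 154 -50.42277623936067 (np.float64(-52.90919128292664), np.float64(-46.69222432137228))
   div 49 104 47.50877612928494 (np.float64(45.27994653955879), np.float64(50.58495743139932))
```

```bash
cat >> h.py <<'E'
YAW=-11.8; _a=np.radians(YAW); EX=np.array([np.cos(_a),np.sin(_a)]); EY=np.array([-EX[1],EX[0]]); BAY=np.array([493.9,-100.2])
def bay(x,y,z): return [*(BAY+x*EX+y*EY),z]
def inbay(q): return np.c_[(q[:,:2]-BAY)@EX,(q[:,:2]-BAY)@EY,q[:,2]]
E
python3 - <<'E'
from workcell import *; from h import *; import pickle
movep(bay(0,-33.3,140),R(78.2))
movel(bay(0,-33.3,75),max_speed=120)
print(movel(bay(0,-33.3,63.5),max_speed=30,guard=8),read_state()["eef_pos"],read_state()["ft_force"])
open_gripper(); movel(bay(0,-33.3,140),max_speed=200)
movep([420,-95,290],R(78.2))
c=camera("wrist"); pickle.dump(c,open("w3.pkl","wb")); cv2.imwrite("pics/w3.png",c["image"])
P=cloud(c); L=inbay(P[near(P,bay(0,-33,0)[:2],60,76,95)]); print("case in bay",len(L),np.median(L[:,2]),rect(L),L[:,:2].min(0),L[:,:2].max(0))
# jar look
movep([603-35,332-20,300],R(0))
c=camera("wrist"); pickle.dump(c,open("w4.pkl","wb")); cv2.imwrite("pics/w4.png",c["image"])
P=cloud(c); q=P[near(P,[603,332],45,98,118)]; print("cap",len(q),np.median(q,0),cv2.minEnclosingCircle(q[:,:2].astype(np.float32)))
q=P[near(P,[603,332],60,66,90)]; print("shoulder",len(q),np.median(q[:,2]),rect(q)); print(read_state()["time"])
E
```

```text
True [ 487.38838313 -132.73718054   64.35790785] [-2.72947834  1.48639262 14.47366758]
case in bay 1756 86.85887381452733 (array([  0.4, -33. ]), array([24.6, 85.7]), 89.48) [-42.43158319 -45.43705566] [ 43.16301534 -20.37578417]
cap 3207 [604.8279912  336.89081928 107.5588198 ] ((605.2994995117188, 335.02978515625), 31.06480598449707)
shoulder 634 79.46218891898098 (array([605.5, 335.3]), array([62.6, 62.1]), 8.97)
11.45
```

View pics/w3.png

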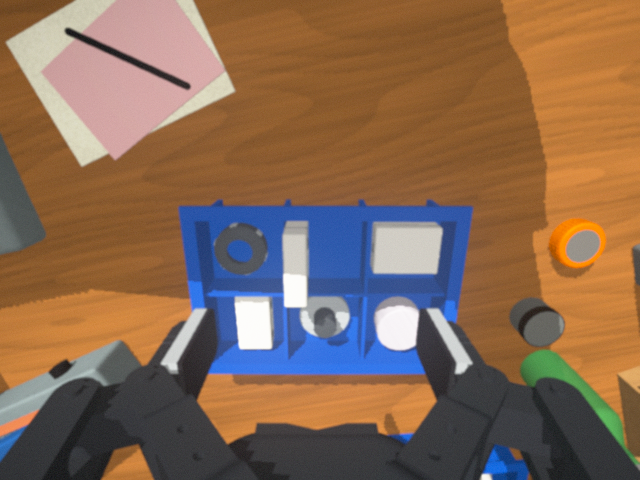

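View pics/w4.png

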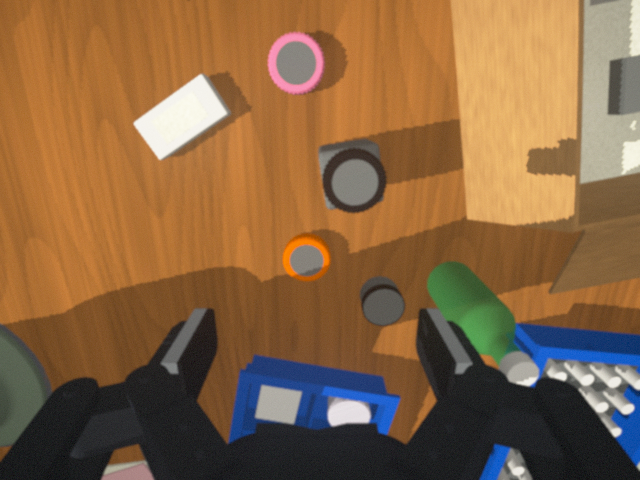

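The case stands squarely in the bay at (0.4, −33.0), with its top at z 87. The jar's cap is at (354,180) in the second view, clear of its neighbours. Next I grasp the jar by the cap.

```bash
python3 - <<'E'
from workcell import *; from h import *; import pickle
J=[604.3,334.3]
movep([*J,150],R(0)); print(movel([*J,79],max_speed=100,guard=10)); 
clamp(); s=read_state(); print(s["finger_gap"],s["gripper_force"],s["eef_pos"],s["ft_force"],s["time"])
movel([*J,205],max_speed=150); s=read_state(); print(s["finger_gap"],s["ft_force"],s["time"])
movep(bay(0,13.5,205),R(-20.4))
movel(bay(0,13.5,150),max_speed=100)
for n in("top","side"):
    c=camera(n); pickle.dump(c,open(n+"5.pkl","wb")); cv2.imwrite(f"pics/{n}5.png",c["image"])
s=read_state(); print(s["eef_pos"],s["finger_gap"],s["ft_force"],s["time"])
P=cloud(c); cv2.imwrite("pics/side5c.png",cv2.resize(c["image"][150:450,220:540],None,fx=1.8,fy=1.8))
E
```

```text
False
59.33055323476087 63.26483133248985 [604.9098939  334.49298821  79.92476639] [0.59182693 0.35652571 5.47214528] 13.325
59.59654246796175 [ 0.04517816  0.61323754 -5.35281579] 14.3167
[497.09680538 -87.00681423 150.62767196] 59.83448850761307 [ 0.16288057  0.16655923 -5.34638905] 16.7167
```

View pics/side5c.png

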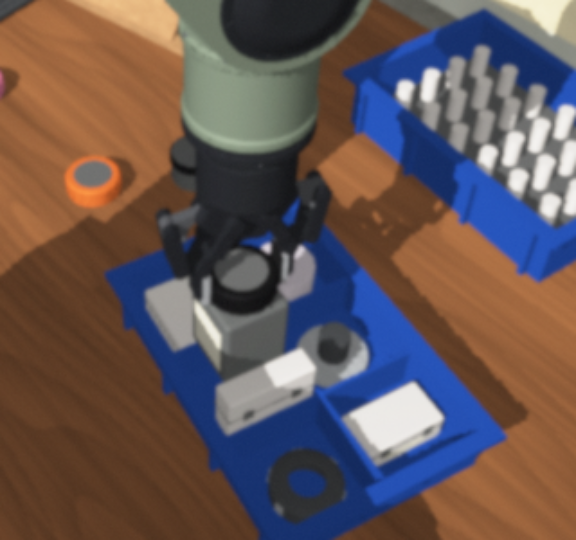

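The side crop shows the jar held upright above the bay, with the case beside it. I'll check the jar's position and yaw against the case in this same view, which cancels the camera bias.

```bash
python3 - <<'E'
from h import *; import pickle
for n in("side5","top5"):
    c=pickle.load(open(n+".pkl","rb")); P=cloud(c); hsv=cv2.cvtColor(c["image"],cv2.COLOR_BGR2HSV)
    L=inbay(P[near(P,bay(0,-33,0)[:2],60,76,95)]); L=L[L[:,1]<-10]; print(n,"case",len(L),rect(L),np.median(L[:,2]))
    q=inbay(P[near(P,bay(0,13.5,0)[:2],33,165,190)]); print(" captop",len(q),np.median(q,0),cv2.minEnclosingCircle(q[:,:2].astype(np.float32)))
    for z0,z1 in((80,148),(140,155)):
        q=inbay(P[near(P,bay(0,13.5,0)[:2],55,z0,z1)]); 
        if len(q): print(" jar",z0,len(q),rect(q),q.min(0),q.max(0))
E
```

```text
side5 case 1133 (array([ -1.3, -29.9]), array([37.2, 86.5]), 88.22) 84.67871930438173
 captop 1096 [-1.63611781e-01  5.25252285e+00  1.75923909e+02] ((-0.41654297709465027, 10.884921073913574), 32.0673942565918)
 jar 80 1815 (array([-10.5, -11.4]), array([56. , 94.8]), 52.88) [-41.71976137 -41.2434219   80.01446423] [ 39.94354566  39.47128229 147.99705071]
 jar 140 413 (array([-6.9, -7.7]), array([34.6, 70.8]), 71.57) [-37.66597082 -19.29035269 140.13570735] [ 28.48957829  18.97543144 154.73304182]
top5 case 0 (array([0., 0.]), array([0., 0.]), 0.0) nan
 captop 33 [-7.42562251e-02  4.16169985e+01  1.74172731e+02] ((-1.1132612228393555, 39.057640075683594), 15.913016319274902)
 jar 80 189 (array([ 0.7, 40. ]), array([62. , 11.5]), 4.22) [-29.92403454  32.0432931   80.50324108] [ 31.88110728  44.42968765 147.97921621]
 jar 140 132 (array([ 0.9, 40. ]), array([61.6, 12.4]), 5.32) [-29.64190392  31.03118338 140.33077406] [ 31.88110728  44.68830903 153.75399717]
  return _methods._mean(a, axis=axis, dtype=dtype,
  ret = ret.dtype.type(ret / rcount)
```

Corrected for the side camera's bias, the cap sits at y ≈ 13.8 in the bay frame and the top view puts the jar's edge at +44.5. Both agree with the plan, so I lower under guard.

```bash
python3 - <<'E'
from workcell import *; from h import *; import pickle
movel(bay(0,13.5,142),max_speed=100)
for z,v in((95,60),(82,20)):
    h=movel(bay(0,13.5,z),max_speed=v,guard=10); s=read_state(); print(z,h,s["eef_pos"],s["ft_force"],s["torque"],s["finger_gap"],s["time"])
    if h: break
c=camera("side"); pickle.dump(c,open("side6.pkl","wb")); cv2.imwrite("pics/side6c.png",cv2.resize(c["image"][200:470,260:520],None,fx=2.2,fy=2.2,interpolation=cv2.INTER_CUBIC))
E
```

```text
95 False [496.85931415 -87.03826202  95.24455685] [ 0.13137615  0.03596614 -5.360709  ] [ 0.01812229 -0.02377826  0.01665803] 59.50782905630385 17.9
82 True [496.58194911 -86.97056884  83.64178719] [-2.35366873  0.43608109 10.63962935] [0.11820572 0.38583058 0.0277851 ] 59.499740316317144 18.4583
```

View pics/side6c.png

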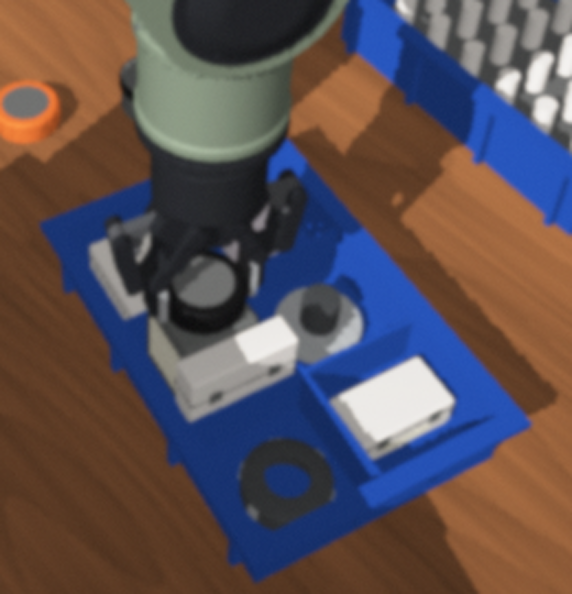

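The jar is seated: contact came at TCP z 83.6 against 83.9 expected, and the case stands against it. Now I unscrew in steps, watching torque and force.

```bash
python3 - <<'E'
from workcell import *; from h import *
wait(0.4); s=read_state(); p=np.array(s["eef_pos"]); z=p[2]; print(np.round(s["ft_force"],1))
for d in range(5,80,5)[:15]:
    f=read_state()["ft_force"][2]
    z+=0.17 if f>-15 else 0
    movel([p[0],p[1],z],frame=R(-20.4+d),max_speed=60)
    s=read_state(); print(d,round(z,2),np.round(s["ft_force"],1),np.round(s["torque"],2),round(s["finger_gap"],1),round(s["time"],2))
    if abs(s["torque"][2])>2.5: break
E
```

```text
[-1.8  0.6  9.2]
5 83.93 [ 1.1 -0.1  2.3] [-0.03 -0.13  0.09] 59.7 19.16
10 84.1 [ 1.2 -1.3  2.6] [-0.1  -0.    0.07] 59.6 19.41
15 84.27 [-0.9 -1.2  2.6] [-0.12  0.14  0.07] 59.5 19.66
20 84.44 [-0.5 -2.   4.9] [-0.36  0.32  0.1 ] 59.6 19.91
25 84.61 [-1.4 -2.8  3. ] [-0.58  0.21  0.09] 59.6 20.16
30 84.78 [-0.5 -0.9  2.6] [-0.17  0.15  0.11] 59.5 20.41
35 84.95 [-1.7 -0.5  4.1] [-0.19  0.16  0.1 ] 59.5 20.66
40 85.12 [-0.9 -1.6  3.1] [-0.27  0.22  0.09] 59.9 20.91
45 85.29 [-0.5 -1.4  2.4] [-0.14  0.13  0.11] 59.4 21.16
50 85.46 [-0.2 -0.6  2.9] [-0.16  0.07  0.1 ] 60.0 21.41
55 85.63 [-0.3 -1.3  1.9] [-0.14  0.11  0.09] 59.1 21.66
60 85.8 [ 0.2 -0.7  5.3] [-0.08 -0.06  0.11] 59.2 21.91
65 85.97 [ 0.5 -0.4  6. ] [-0.04 -0.04  0.02] 59.8 22.16
70 86.14 [-0.9 -0.2  5.1] [ 0.02 -0.05  0.04] 59.7 22.41
75 86.31 [1.1 0.3 4.9] [ 0.03 -0.02  0.08] 59.6 22.66
```

```bash
python3 - <<'E'
from workcell import *; from h import *
p=np.array(read_state()["eef_pos"])
movel([496.58,-86.97,86.4],frame=R(-20.4+79),max_speed=60); print(read_state()["ft_force"])
for z in(87,88,89,91):
    h=movel([496.58,-86.97,z],max_speed=20,guard=8); s=read_state(); print(z,h,np.round(s["ft_force"],2),np.round(s["torque"],2),s["eef_pos"][2],s["time"])
c=camera("side"); cv2.imwrite("pics/side7c.png",cv2.resize(c["image"][200:470,260:520],None,fx=2.2,fy=2.2,interpolation=cv2.INTER_CUBIC))
E
```

```text
[1.90196387 1.51382283 4.9026146 ]
87 False [2.04 0.7  0.38] [-0.05 -0.32 -0.02] 86.92647426609398 23.1583
88 False [ 1.    0.83 -1.04] [ 0.02 -0.29  0.03] 87.94344805016449 23.4083
89 False [ 1.63  0.12 -0.2 ] [-0.03 -0.25  0.03] 89.02567465719686 23.6583
91 False [ 0.68  0.26 -0.49] [-0.04 -0.16 -0.01] 91.14769372581708 23.9083
```

The tool carries about 0.5 N instead of 5.3 N, so the cap is free of the jar. I raise it to about 15 mm above the mouth and check.

```bash
python3 - <<'E'
from workcell import *; from h import *; import pickle
movel([496.58,-86.97,114.6],max_speed=40); wait(0.5)
s=read_state(); print(s["eef_pos"],np.round(s["ft_force"],2),s["finger_gap"],s["gripper_force"],s["time"])
c=camera("side"); cv2.imwrite("pics/side8c.png",cv2.resize(c["image"][200:440,280:500],None,fx=2.4,fy=2.4,interpolation=cv2.INTER_CUBIC))
P=cloud(c); q=inbay(P[near(P,bay(0,13.5,0)[:2],45,77,90)]); q=q[q[:,1]>-15]; print("shoulder",len(q),np.median(q,0))
q=inbay(P[near(P,bay(0,13.5,0)[:2],22,132,150)]); print("captop",len(q),np.median(q,0),q[:,2].std())
E
```

```text
[496.5673042  -86.93915627 114.55107539] [ 0.    0.05 -0.34] 59.70901285730553 66.71181740239263 25.2
shoulder 441 [-20.83640569  -3.77254214  82.47675586]
captop 131 [-13.33382442  19.8604483  140.29999571] 1.1921711588419115
```

View pics/side8c.png

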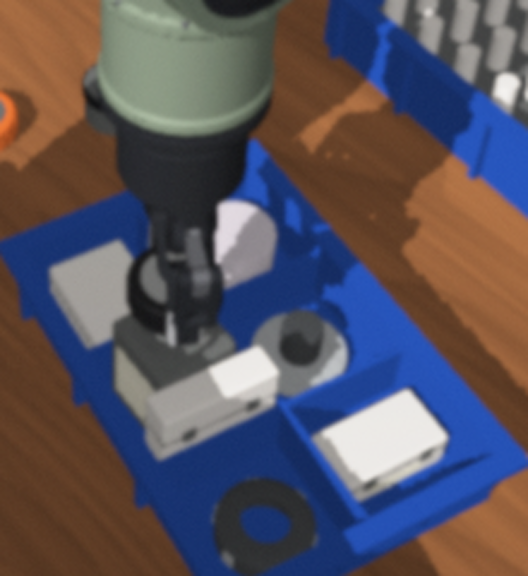

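The cap is held level with its top at about z 141, so its rim is about 15 mm above the mouth. The jar shoulder is at z 84, so the jar is seated and upright, and the case stands beside it. I'm handing in.

```bash
python3 -c "
from workcell import *
print(finish_job())"
```

```text
the job is handed in; nothing more can be done
None
```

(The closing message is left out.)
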